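# Snap a test board onto its standoffs

### The arm

A 6-joint arm with a two-finger parallel gripper is mounted at the origin on the work surface. World frame = base frame: x ahead of the robot, y to its left, z up, the work surface at z = 0. Lengths are in m, angles in rad, forces in N, time in s.
With the tool pointing down it reaches from about 0.35 to 0.775 m from the base axis. Payload 7.3 kg.
Tool frame: the origin (TCP) lies midway between the tips of the shut fingers; the grasp point (between the pads) lies 19 mm behind it (manip.hold_point_z is the z of the grasp point in the tool frame, in m); z points along the fingers, y is the line along which they close (so a half turn about z gives the same grasp; the last joint's range is limited). The gripper opens to 92 mm and grips with 3 to 60 N. Pads are 19 mm wide; open, the fingers measure 130 mm over their backs; the gripper's body (75 mm by 190 mm) begins 47 mm behind the grasp point.
Start: joints at [-1.255, 0.342, 1.524, -0, 1.275, -0.146], TCP at [0.234, -0.47, 0.227] pointing down, gripper open.
Joint ranges: [-2.53, 2.53], [-0.77, 2.02], [0.04, 2.7], [-1, 4.14], [0.28, 2.66], [-3.11, 3.11]. Speed limits (rad/s): [2.57, 2.57, 3.14, 3.14, 3.14, 3.14].

### API

Orientations are given as a unit quaternion [x, y, z, w].
In Python, from plant import manip, fingers, kinematics, grab_frame, camera_params, workorder gives the robot as it stands. The module is installed in compiled form; this text tells all that it offers. Calls block until the motion is done:
- manip.movep(position, orientation): joint-space move of the TCP to a pose.
- manip.move_l(position, feed=0.15, rot=None, until_force=None): straight line of the TCP; rot=None keeps the orientation; feed is the mean speed in m/s. With until_force (N) it stops when the force on the tool has changed by that much, and returns True; else False.
- manip.move_joints(angles): joint-space move.
- fingers.gripper_open() and fingers.gripper_close(strength=None): open the fingers fully, or close them until they stop; strength is the grip in N (None keeps the last).
- manip.dwell(seconds).
- kinematics.ik(position, orientation): joint angles nearest the present ones, or None.
- manip.sense(): the state.
- grab_frame(name): name is "scene" or "top" or "wrist"; returns the picture (420x560x3 uint8, red, green, blue); there is no depth.
- camera_params(name): a dict with "fov_y" (degrees; the focal length in pixels is half the picture's height over the tangent of half this angle, whatever the lens; pixels are square), "cx", "cy" (the principal point, pixels), "xyz" and "attitude" of the camera in the world; the wrist camera has in their place "T_tool_cam" (4x4, takes a point from camera to tool coordinates, whose origin is the TCP and whose axes are the flange's). Camera axes: x right, y up, looking along -z (the intrinsics and any distortion apply to the point x, -y, -z); pixel columns grow to the right and rows downward; lengths in m; the calibration is good to about 2 mm. A picture is of the moment at which its call begins: read the wrist's pose just before it. camera_params takes no time and is no camera call.
A pose or a line that the arm cannot do raises manip.IKError and nothing moves.
- workorder.sign_off(): hands the job in; it is judged then, once.
The state is a dict: "clock": time; "qpos": joint angles; "qd": joint speeds; "joint_efforts": joint torques, N m; "position": TCP position; "tcp_rot": TCP orientation; "ft_force": force on the tool from outside, world axes, zero at the start; "ft_torque": the same for the moment, N m; "width": finger opening in m; "gripper_force": force on a finger pad.
Only numpy, scipy, OpenCV 4.12 (cv2) and the standard library are available. Lean on these libraries where they do the work, as an engineer would, in place of code of your own. Each camera call takes 0.05 s, during which the arm holds its last target. There are 200 camera calls.

### The job

Take the circuit board from the foam pad by its black block and lay it over the four snap posts of the test jig, each hole over its own post. Then press it down beside the posts until all four have clicked through and the board lies home on every shoulder, and let go. Press gently, with no more than 20 N or so, or the board cracks, and leave the screwdriver, tape roll and parts tray where they are.

Things in the scene. Friction and masses are not known exactly. Their poses are not given: they have to be found in the camera images.
- board: loose dark green circuit board 100 x 130 x 4 mm (x, y, z), 0.14-0.28 kg, lying parts up on a dark foam pad 20 mm high. Origin: centre of its underside; z up. Four 10 mm holes near the corners, three in a rectangle, hole3 set in 16 mm, so it fits the posts one way only. Clear spots for pushing a corner with closed fingers: (28, 33), (-28, 33), (-28, -33), (28, -33) mm. Flat chips are 1.4 mm
- block (a point): centre of the top of the black block (transformer) in the middle of the board, the thing to hold it by: 26 x 40 mm (board x, y), 24 mm high, top 28 mm above the board's underside. Axes as the board's
- strip (a point): centre of the top of the grey terminal strip at the middle of the board's +x edge: 10 x 26 mm, 12 mm high, at (43, 0) mm in board axes
- jig: fixed test jig, left or right of the pad: grey base 125 x 155 x 20 mm (x, y, z); origin: centre of its underside, on the bench; z up. In it a dark deck with four white snap posts, clamped at a height that differs each time and is not measured: post shoulders 40 to 62 mm over the bench. Home, the board's axes lie along the jig's, origins above one another.
- post0 (a point): point on the axis of snap post 0, 20 mm over the bench (on the base, under the movable deck): far left in jig axes (+x +y). Every post: 14 mm wide shoulder 14 mm above the deck, 8.4 mm neck, pointed tip to 16.5 mm above the shoulder, two sprung barbs (+x, -x side) 13 mm across, tapering up
- screwdriver: loose screwdriver 180 mm long lying on the bench, beyond the work; bystander. Origin at its underside, x along it
- tape_roll: loose black roll of tape, 60 mm across, 19 mm high, on the bench, far right; bystander. Origin: centre of its underside
- parts_tray: loose grey parts tray 100 x 70 x 28 mm on the bench, far left; bystander. Origin: centre of its underside
- hole0 (a point): hole 0 of the board, 10 mm across, through 4 mm; it belongs over post0. The point is the hole's centre on the board's underside. In board axes it lies at (38, 53) mm
- pin0 (a joint): travel of the thin sprung brass contact pin on the deck, 19 mm from post0 towards the jig's middle: 0 = up, grows as it is pushed down (under 1 N). Its tip is 5 mm above the shoulder, so about 0.005 means that the board is home at this post
- post1 (a point): as post0, of snap post 1: near left (-x +y). A board laid over the tips stays on the barbs, some way above the shoulders. 4-8 N at a post (9-13 N of push on the board's clear spots, 15-21 N for all four at once) snaps it through; the force drops, then the board stops hard on the shoulder. A steady push under 20 N is safe; over 30 N of contact between board and jig cracks it
- hole1 (a point): hole 1 of the board, 10 mm across, through 4 mm; it belongs over post1. The point is the hole's centre on the board's underside. In board axes it lies at (-38, 53) mm
- pin1 (a joint): travel of the thin sprung brass contact pin on the deck, 19 mm from post1 towards the jig's middle: 0 = up, grows as it is pushed down (under 1 N). Its tip is 5 mm above the shoulder, so about 0.005 means that the board is home at this post
- post2 (a point): as post0, of snap post 2: near right (-x -y)
- hole2 (a point): hole 2 of the board, 10 mm across, through 4 mm; it belongs over post2. The point is the hole's centre on the board's underside. In board axes it lies at (-38, -53) mm
- pin2 (a joint): travel of the thin sprung brass contact pin on the deck, 19 mm from post2 towards the jig's middle: 0 = up, grows as it is pushed down (under 1 N). Its tip is 5 mm above the shoulder, so about 0.005 means that the board is home at this post
- post3 (a point): as post0, of snap post 3: far right, set in towards the middle (+x -y)
- hole3 (a point): hole 3 of the board, 10 mm across, through 4 mm; it belongs over post3. The point is the hole's centre on the board's underside. In board axes it lies at (22, -53) mm
- pin3 (a joint): travel of the thin sprung brass contact pin on the deck, 19 mm from post3 towards the jig's middle: 0 = up, grows as it is pushed down (under 1 N). Its tip is 5 mm above the shoulder, so about 0.005 means that the board is home at this post
There are look-alikes about, which are no part of the job. Several things have the shape of the board; the one meant has the colours described above.

How it is judged:
By the outcome, as a careful person would: the job done as asked, in the order asked, and still so for the second after the job is handed in, with the robot touching nothing.
It also fails if it takes over 67 s, if anything falls off the work surface, if the arm or the gripper's body presses on something with over 40 N, if the wrist force passes 120 N, or if a joint passes its speed limit or range.

## Working session

There is one attempt and no reset: what is moved stays moved. The work goes in short steps, each a Python script; the robot and the scene stay as the last script left them, time stands still between calls to the robot, and variables do not carry over. Pictures are saved under pics/ and viewed, at most 10 in all, crops included, and the job is handed in when it is done.

```bash
mkdir -p pics; python3 - <<'E'
from plant import *
import cv2,numpy as np
for n in ("scene","top","wrist"):
    print(n,camera_params(n))
a=grab_frame("top");b=grab_frame("scene")
cv2.imwrite("pics/top.png",a[:,:,::-1]);cv2.imwrite("pics/scene.png",b[:,:,::-1])
cv2.imwrite("pics/top2.png",cv2.resize(a,(800,600),interpolation=cv2.INTER_CUBIC)[:,:,::-1])
s=manip.sense();print(s, manip.hold_point_z)
E
```

```text
scene {'fov_y': 50.113212396872704, 'cx': 285.5891282951161, 'cy': 205.73553304348067, 'xyz': array([1.19973773, 0.1797248 , 0.95768012]), 'attitude': array([0.18098385, 0.25145166, 0.757719  , 0.57435078])}
top {'fov_y': 50.757201809660735, 'cx': 279.8167568700987, 'cy': 213.64076882937124, 'xyz': array([0.45522514, 0.02236061, 1.27264056]), 'attitude': array([-0.02510653,  0.04218325,  0.70953262, -0.70296067])}
wrist {'fov_y': 64.52549456826213, 'cx': 283.88992987003803, 'cy': 205.0945245243447, 'T_tool_cam': array([[ 4.19985591e-04,  9.59124418e-01,  2.82984407e-01,
         7.50623829e-02],
       [ 9.99999415e-01, -1.20725345e-04, -1.07495223e-03,
         1.12259945e-03],
       [-9.96849540e-04,  2.82984693e-01, -9.59123907e-01,
        -1.56573215e-01],
       [ 0.00000000e+00,  0.00000000e+00,  0.00000000e+00,
         1.00000000e+00]])}
{'clock': 0.1, 'qpos': array([-1.25501591e+00,  3.42669805e-01,  1.52490857e+00,  2.74817729e-05,
        1.27541017e+00, -1.45975955e-01]), 'qd': array([-5.61936501e-04, -2.39282315e-03, -4.09342501e-04, -6.60656986e-05,
       -1.47645581e-03,  8.29698394e-04]), 'joint_efforts': array([ 2.45959767e-03, -4.32002628e+01, -2.44694245e+01,  7.19925016e-02,
        5.26732416e-02, -4.73030127e-05]), 'position': array([ 0.23382465, -0.46965293,  0.22611028]), 'tcp_rot': array([ 9.73466493e-01,  2.28828536e-01, -4.60902619e-05, -6.96545159e-04]), 'ft_force': array([ 0.16906362, -0.66726323, -0.01579069]), 'ft_torque': array([ 0.00695045,  0.01434727, -0.03259132]), 'gripper_force': 0.0, 'width': 0.09137711913669001} -0.0188
```

View pics/top2.png

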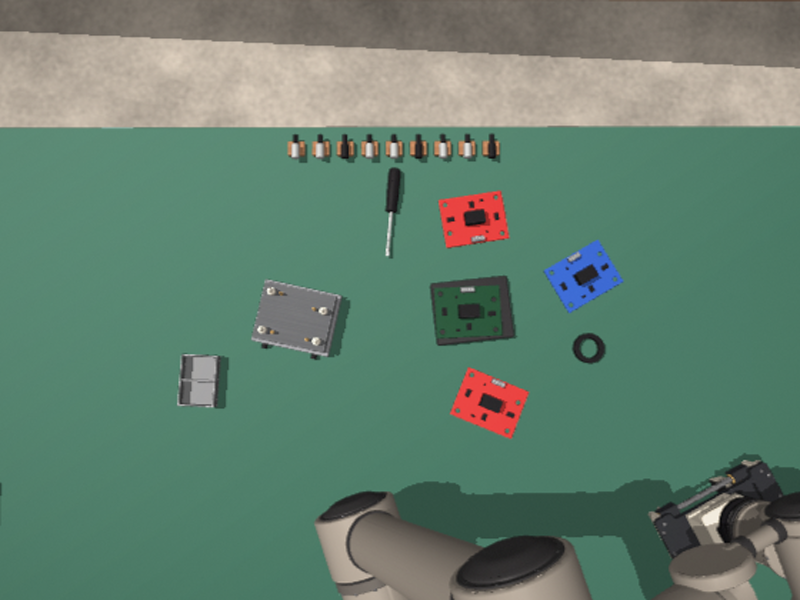

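View pics/scene.png

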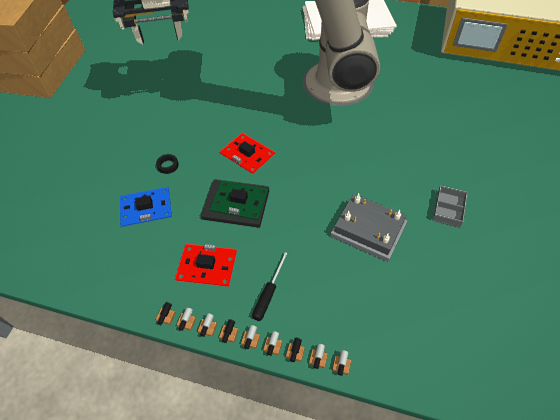

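The top view shows the green board on its pad at about (468,312), with the strip towards +x, in 800-pixel scale. The jig posts are p0 (271,291), p1 (262,329), p2 (316,341) and p3 (323,310). The scene view confirms the layout. Next I go over each for a close look.

```bash
cat >h.py <<'E'
from plant import *
import cv2,numpy as np
from scipy.spatial.transform import Rotation as Ro
from scipy.optimize import least_squares
def q(a):  # tool down, tool x at world angle a
    return Ro.from_matrix([[np.cos(a),np.sin(a),0],[np.sin(a),-np.cos(a),0],[0,0,-1]]).as_quat()
def cam(name,s=None):
    p=camera_params(name);f=210/np.tan(np.radians(p["fov_y"]/2))
    if name=="wrist":
        T=np.array(p["T_tool_cam"]);R=Ro.from_quat(s["tcp_rot"]).as_matrix()
        return R@T[:3,:3],s["position"]+R@T[:3,3],f,p["cx"],p["cy"]
    return Ro.from_quat(p["attitude"]).as_matrix(),np.array(p["xyz"]),f,p["cx"],p["cy"]
def proj(P,c):
    R,t,f,cx,cy=c;v=(np.atleast_2d(P)-t)@R
    return np.c_[cx+f*v[:,0]/-v[:,2],cy-f*v[:,1]/-v[:,2]]
def back(uv,z,c):
    R,t,f,cx,cy=c;uv=np.atleast_2d(uv).astype(float)
    d=np.c_[(uv[:,0]-cx)/f,-(uv[:,1]-cy)/f,-np.ones(len(uv))]@R.T
    return t+d*((z-t[2])/d[:,2])[:,None]
def shot(fn):
    s=manip.sense();im=grab_frame("wrist")
    cv2.imwrite(fn,cv2.resize(im,(800,600),interpolation=cv2.INTER_CUBIC)[:,:,::-1])
    import pickle;pickle.dump(s,open(fn+".pkl","wb"))
E
python3 - <<'E'
from h import *
c=cam("top")
b=back(np.array([[470,311]])*.7,.048,c)[0]
J=back(np.array([[271,291],[262,329],[316,341],[323,310]])*.7,.067,c)
print(b,J)
j=(J[0]+J[2])/2;print(j)
manip.movep([j[0],j[1],.20],q(0.0)); shot("pics/jig1.png")
manip.movep([j[0]-.06,j[1]+.06,.20],q(0.0)); shot("pics/jig2.png")
manip.movep([b[0],b[1],.17],q(0.0)); shot("pics/brd1.png")
print(manip.sense()["clock"],manip.sense()["qpos"])
E
```

```text
[ 0.55957426 -0.14474246  0.048     ] [[0.59949971 0.23833566 0.067     ]
 [0.5269762  0.25470518 0.067     ]
 [0.50323312 0.15240758 0.067     ]
 [0.56223179 0.13921089 0.067     ]]
[0.55136642 0.19537162 0.067     ]
4.8 [-3.83786110e-01  4.86288478e-01  1.45918196e+00  3.33137942e-04
  1.19600380e+00  1.18542719e+00]
```

View pics/jig1.png

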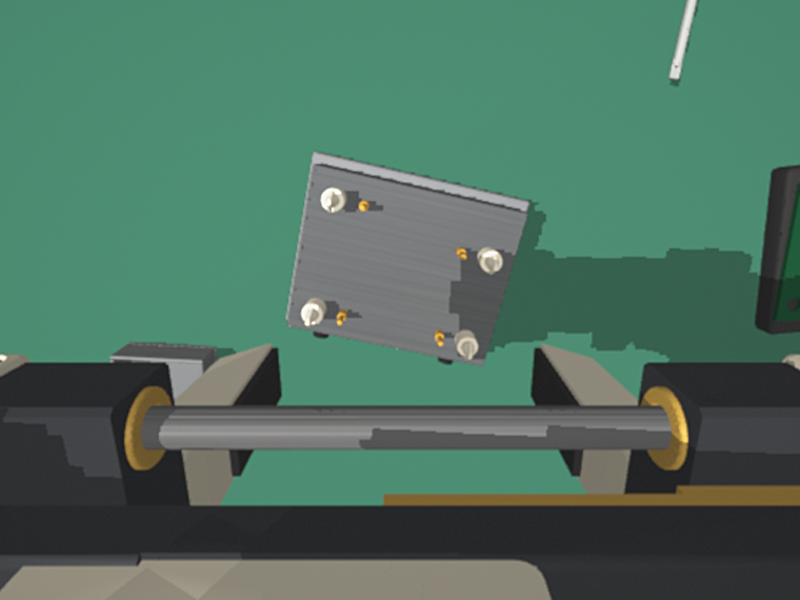

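View pics/jig2.png

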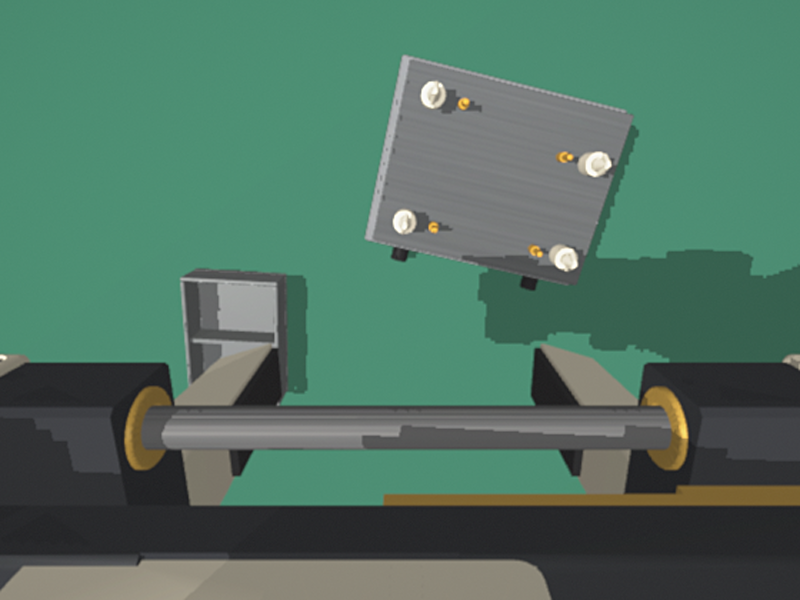

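View pics/brd1.png

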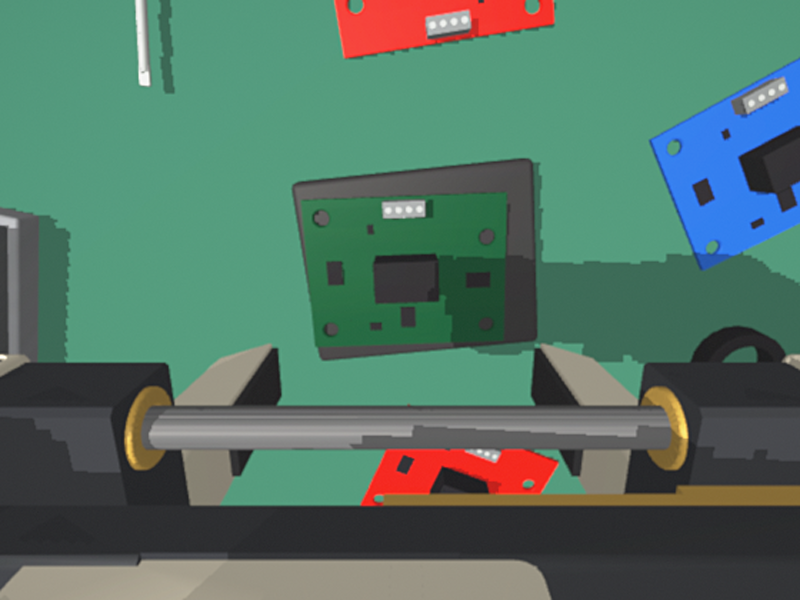

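Both jig views show all four posts: in jig1 at (333,200), (313,312), (466,346), (490,260). The board view shows holes h0 (321,218), h1 (331,329), h2 (486,324), h3 (487,237) and the block top near (406,279). I'll enlarge the posts.

```bash
python3 - <<'E'
import cv2,numpy as np
C={"jig1":[(333,200),(313,312),(466,346),(490,260)],"jig2":[(433,95),(404,221),(564,257),(596,163)]}
rows=[]
for n,l in C.items():
    im=cv2.imread(f"pics/{n}.png")
    rows.append(np.hstack([cv2.resize(im[y-20:y+20,x-20:x+20],(200,200),interpolation=cv2.INTER_CUBIC) for x,y in l]))
m=np.vstack(rows)
for k in range(0,800,100): cv2.line(m,(k,0),(k,399),(0,0,255) if k%200==0 else (90,90,0),1)
cv2.line(m,(0,100),(799,100),(90,90,0),1);cv2.line(m,(0,300),(799,300),(90,90,0),1)
cv2.imwrite("pics/crop.png",m)
E
```

```text
(no output)
```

View pics/crop.png

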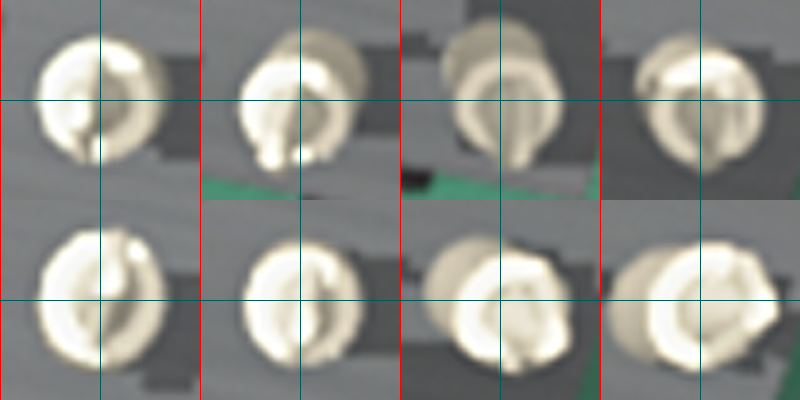

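```bash
cat >>h.py <<'E'
H=np.array([[38,53],[-38,53],[-38,-53],[22,-53]])/1000
def place(p,pts=H):
    c,s_=np.cos(p[2]),np.sin(p[2]);return np.c_[pts@np.array([[c,s_],[-s_,c]])+p[:2],np.full(len(pts),p[3])]
E
python3 - <<'E'
from h import *
import pickle
ld=lambda n:cam("wrist",pickle.load(open(f"pics/{n}.png.pkl","rb")))
c1,c2,c3=ld("jig1"),ld("jig2"),ld("brd1")
off=lambda C,o:(np.array(C)-20+np.array(o)/5+.5)*.7-.5
u1=off([(333,200),(313,312),(466,346),(490,260)],[(98,98),(98,107),(108,108),(104,107)])
u2=off([(433,95),(404,221),(564,257),(596,163)],[(101,100),(102,104),(111,109),(105,106)])
f=lambda p:np.r_[(proj(place(p),c1)-u1).ravel(),(proj(place(p),c2)-u2).ravel()]
r=least_squares(f,[.55,.2,-.2,.05]);print("jig",r.x,np.round(r.fun,1))
u3=np.array([(321,218),(331,329),(486,324),(487,237)])*.7
g=lambda p:(proj(place(np.r_[p,.024]),c3)-u3).ravel()
b=least_squares(g,[.56,-.145,0.]);print("brd",b.x,np.round(b.fun,1))
print("block",back(np.array([[406,279]])*.7,.048,c3))
np.save("jig.npy",r.x);np.save("brd.npy",b.x)
E
```

```text
jig [ 0.550912    0.19447928 -0.22246843  0.05885758] [-0.   0.3 -0.3  0.3 -0.3 -0.8  0.2  0.2  0.2 -0.3  0.1  0.2 -0.2  0.1
  0.1  0.1]
brd [ 0.56022545 -0.1461375   0.03739174] [-0.3 -0.4 -0.5  0.5  0.3  0.3  0.4 -0.3]
block [[ 0.56227348 -0.14591169  0.048     ]]
```

```bash
python3 - <<'E'
from h import *
b=np.load("brd.npy");j=np.load("jig.npy");Q=q(b[2])
manip.movep([b[0],b[1],.075],Q)
print(manip.move_l([b[0],b[1],.0285],feed=.08,until_force=6))
s=manip.sense();print(s["position"],s["ft_force"])
fingers.gripper_close(25)
s=manip.sense();print(s["width"],s["gripper_force"])
manip.move_l([b[0],b[1],.17],feed=.15)
s=manip.sense();print(s["position"],s["ft_force"],s["width"])
manip.movep([j[0],j[1],.17],q(j[2]))
manip.dwell(.3)
shot("pics/held.png")
s=manip.sense();print(s["clock"],s["position"],s["width"])
E
```

```text
False
[ 0.56055319 -0.1462868   0.02883025] [0.05155069 0.72288907 0.41563916]
0.04001725966092808 25.000021755695343
[ 0.55958491 -0.14593221  0.16889396] [-0.75999229 -0.09373262 -3.22362708] 0.03961141063036905
9.5833 [0.55112436 0.19386011 0.17001883] 0.03961018544829194
```

View pics/held.png

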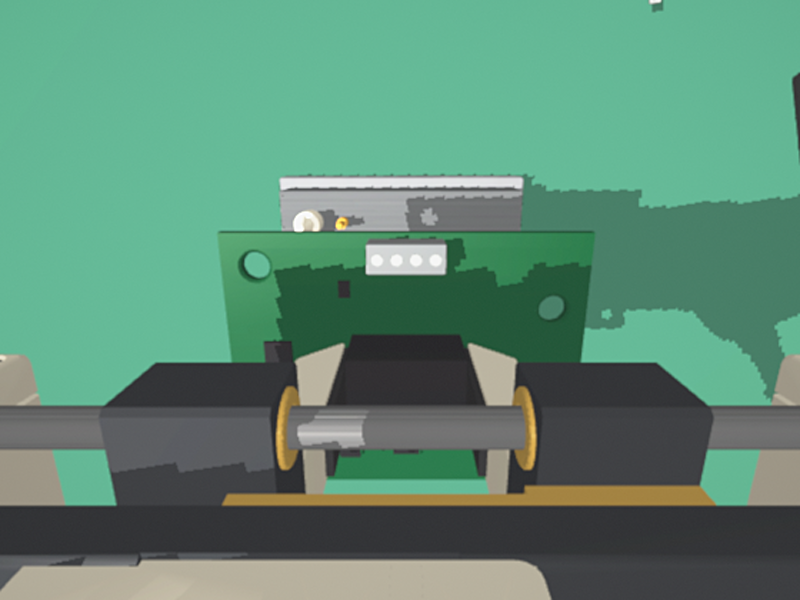

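The board is held level, with h0 at (257,265), h3 at (551,308) and the far-edge corners at (219,232) and (594,232). I'll solve its pose in the hand, correct and lower.

```bash
python3 - <<'E'
from h import *
import pickle
s=pickle.load(open("pics/held.png.pkl","rb"));c=cam("wrist",s)
pts=np.array([[38,53],[22,-53],[50,65],[50,-65]])/1000
u=np.array([(257,265),(551,308),(219,232),(594,232)])*.7
z=s["position"][2]-.0048
f=lambda p:(proj(place(np.r_[p,z],pts),c)-u).ravel()
r=least_squares(f,[.551,.194,-.22]);print(r.x,np.round(r.fun,1))
f4=lambda p:(proj(place(p,pts),c)-u).ravel()
r4=least_squares(f4,[.551,.194,-.22,z]);print("free z",r4.x,z,np.round(r4.fun,1))
x=Ro.from_quat(s["tcp_rot"]).as_matrix()[:2,0];print("tool",s["position"],np.arctan2(x[1],x[0]))
j=np.load("jig.npy");print("jig",j)
E
```

```text
[ 0.55112822  0.19154115 -0.22435758] [-2.1  0.5  2.4  1.1 -2.3 -0.4  2.1 -0.2]
free z [ 0.55060192  0.19166847 -0.22423138  0.16212183] 0.16519266029249732 [-0.1  0.2  0.5  0.2  0.1 -0.3 -0.5 -0.1]
tool [0.55119483 0.19367533 0.16999266] -0.2237718236400436
jig [ 0.550912    0.19447928 -0.22246843  0.05885758]
```

```bash
python3 - <<'E'
from h import *
Q=q(-.2225)
manip.movep([.5509,.1967,.12],Q)
manip.move_l([.5509,.1967,.092],feed=.08,until_force=5)
manip.dwell(.3)
s=manip.sense();im=grab_frame("wrist");print(s["position"],s["ft_force"],s["clock"])
import pickle;pickle.dump(s,open("hov.pkl","wb"))
L=im[120:260,130:270];Rr=im[140:280,320:460]
m=np.hstack([cv2.resize(k,(400,400),interpolation=cv2.INTER_CUBIC) for k in (L,Rr)])
cv2.imwrite("pics/hov.png",m[:,:,::-1])
E
```

```text
[0.55114425 0.19678144 0.09245679] [-0.29634571 -0.0400829  -2.27001725] 10.7
```

View pics/hov.png

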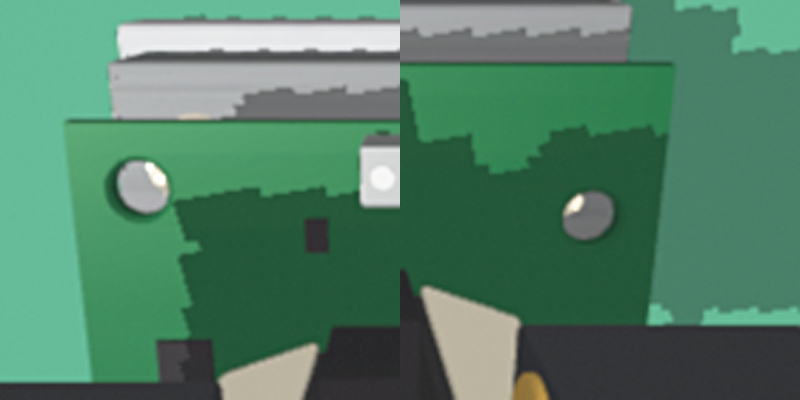

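```bash
python3 - <<'E'
from h import *
import pickle
s=pickle.load(open("hov.pkl","rb"));c=cam("wrist",s);p=s["position"]
top=p[2]-.0048
k=400/140
for n,i,o in (("h0",0,(130,120)),("h3",3,(320-140,140))):
    P=place([p[0],p[1],-.2225,top])[i]
    a=proj(P,c)[0]
    for d in (4,8,14,20,24):
        print(n,"hole",(a-o)*k if d==4 else "", d,"below top: shift px",((proj(P-[0,0,d/1000],c)[0]-a)*k).round(1))
    e=proj(P+[0,.001,0],c)[0]-a;print("1mm =",(e*k).round(1))
E
```

```text
h0 hole [124.82689871 191.07347896] 4 below top: shift px [ 7.1 -5.1]
h0 hole  8 below top: shift px [ 13.9 -10.1]
h0 hole  14 below top: shift px [ 23.6 -17. ]
h0 hole  20 below top: shift px [ 32.6 -23.6]
h0 hole  24 below top: shift px [ 38.3 -27.7]
1mm = [-5.5  1.2]
h3 hole [582.66477449 221.20873418] 4 below top: shift px [-6.3 -6.9]
h3 hole  8 below top: shift px [-12.4 -13.6]
h3 hole  14 below top: shift px [-21. -23.]
h3 hole  20 below top: shift px [-29.1 -31.8]
h3 hole  24 below top: shift px [-34.2 -37.4]
1mm = [-5.6  1.2]
```

Posts show through both holes just where a centred tip should appear (h0 white at (155,178), h3 at (575,205)), so I lower it.

```bash
python3 - <<'E'
from h import *
s=manip.sense();p=s["position"]
r=manip.move_l([.5509,.1967,.062],feed=.015,until_force=4)
s=manip.sense();print(r,s["position"],"underside",s["position"][2]-.0088,s["ft_force"],s["ft_torque"],s["clock"])
im=grab_frame("wrist")
L=im[120:260,130:270];Rr=im[140:280,320:460]
m=np.hstack([cv2.resize(k,(400,400),interpolation=cv2.INTER_CUBIC) for k in (L,Rr)])
cv2.imwrite("pics/rest.png",m[:,:,::-1])
E
```

```text
True [0.55122839 0.19673186 0.07713132] underside 0.06833131748794888 [1.61887863 1.45545512 2.96740814] [ 0.25251952 -0.14188825 -0.00729789] 11.8333
```

View pics/rest.png

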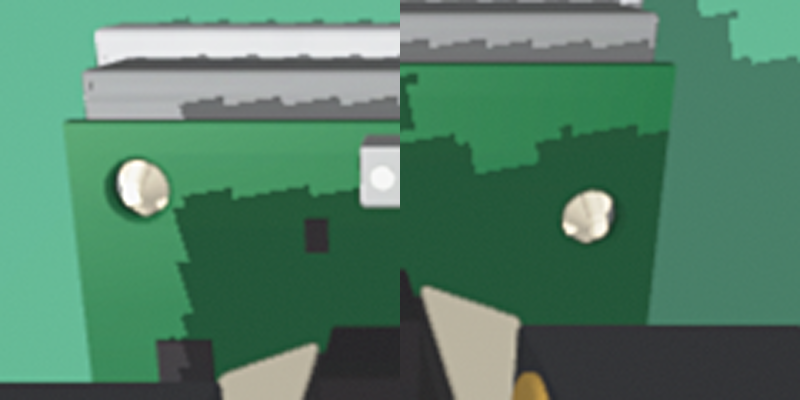

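```bash
python3 - <<'E'
from h import *
im=grab_frame("scene");c=cam("scene");s=manip.sense();z=s["position"][2]
for i in range(4):
    u,v=proj(place([.5509,.1967,-.2225,z-.0048])[i],c)[0].round().astype(int)
    print(i,u,v);print(im[v-7:v+6,u-7:u+8].min(axis=2))
for k in range(8):
    p=manip.sense()["position"]; 
    r=manip.move_l([.5509,.1967,.0768-.0006*k],feed=.01)
    s=manip.sense();print(round(.0768-.0006*k,4),s["position"].round(4),s["ft_force"].round(2),s["ft_torque"].round(2))
    if s["ft_force"][2]>8: break
E
```

```text
0 387 234
[[ 12  10  13  12  14  13  12  10  16  18  15  14  19  17  16]
 [ 14  12  12  10   7  12  12  17  19  18  19  17  20  19  18]
 [ 11   9  11  14  14  14  15  13  18  16  18  15  15  18  16]
 [ 13  10  14  12   7  12  17  20  16  16  14  15  15  13  13]
 [ 17  16  12  13  12  10  18  15  18  14  17  19  18  15  12]
 [ 19  17  18  10  13  12  16  12  11  15  14  18  17  15  26]
 [ 17  16  17  14  17  10  16 104 105  31  18  16  14  11  72]
 [ 17  18  17  18  15  31  68 229 133  34  15  18  14  30 101]
 [ 19  16  17  18  10  85 124 243 173  58  14  15  10  74 105]
 [ 10  15  16  19  14  44  90 198 151  46  12  10  31 100 106]
 [ 50  23   8  14  12  11  29  96  76  21  14  13  71 104 104]
 [ 66  61  46  36   8   5   8  10  10  13  15  29 101 105 101]
 [ 67  67  73 111  98  83  15   0   6  13  12  75 107 107  98]]
1 399 211
[[ 34  34  34  33  33  48  37  29  28  31  31  37  54  55  53]
 [ 52  34  32  33  26  69  62  53  38  28  26  22  50  54  54]
 [ 54  50  45  50  47  44  57  65  62  62  38  24  49  53  53]
 [ 53  52  44  73  62  23  26  32  40  57  63  27  50  55  52]
 [ 53  4
[... 1789 characters left out ...]
44  16   8   6  34 173  77  14  12  14  10  12  12]
 [ 37  42  23  14   9  29 120 179 106  28  10  11  11  13  10]
 [ 34  23  14  11   9  38 133 171 108  30   8   9  15  14   8]
 [ 43  14  11  13   6  18  67  84  56  13  11   8  13  11  16]
 [ 26  10  12   8   6  10   4   6   5   8  11  10  14  13  12]
 [ 18  14  10  11  12  11  11  10  11  13  11  16  10  13  12]
 [ 20  19  16  15  15  15  11  12  13  18  17  13  12  10  14]]
0.0768 [0.5512 0.1968 0.077 ] [1.44 0.1  3.93] [ 0.14 -0.16  0.03]
0.0762 [0.5512 0.1968 0.0767] [0.27 0.41 5.08] [ 0.11 -0.08 -0.02]
0.0756 [0.5513 0.1968 0.0763] [0.67 0.82 6.02] [ 0.12 -0.01 -0.04]
0.075 [0.5514 0.1968 0.0759] [-0.25  0.09  8.46] [ 0.11  0.12 -0.  ]
```

```bash
cat >press.py <<'E'
from h import *
S={0:(28,33),1:(-28,33),2:(-28,-33),3:(28,-33)}
Y=-.2225;O=(.5513,.1967);Qp=q(Y+np.pi/2)
def press(i,F=15,zs=.080,feed=.01):
    x,y=place([*O,Y,0],np.array([S[i]])/1000)[0][:2]
    manip.movep([x,y,.095],Qp); manip.move_l([x,y,zs],feed=.08)
    r=manip.move_l([x,y,.050],feed=feed,until_force=F)
    s=manip.sense();print(i,r,s["position"].round(4),s["ft_force"].round(1),s["clock"])
    manip.move_l([x,y,.095],feed=.1)
E
python3 - <<'E'
from press import *
manip.move_l([.5511,.1967,.0768],feed=.02)
fingers.gripper_open()
print(manip.sense()["ft_force"])
manip.move_l([.5511,.1967,.15],feed=.12)
fingers.gripper_close()
x,y=place([*O,Y,0],np.array([S[0]])/1000)[0][:2]
manip.movep([x,y,.13],Qp)
# first touch: lightly check resting height
for i in (0,): press(i,F=15)
im=grab_frame("scene")[150:280,300:460]
cv2.imwrite("pics/last_scene.png",cv2.resize(im,(800,600),interpolation=cv2.INTER_CUBIC)[:,:,::-1])
E
```

```text
[-0.26396063  0.17286484  0.21815033]
0 True [0.5863 0.2226 0.0663] [-2.1 -0.7  6.4] 19.9417
```

```bash
python3 - <<'E'
from press import *
press(2,15);press(1,15);press(3,15)
for i in (0,1,2,3): press(i,5,.075)
E
```

```text
2 True [0.5165 0.1709 0.0649] [-0.6 -0.1  5.4] 22.8583
1 True [0.5313 0.2351 0.0649] [-1.2  0.   5.8] 25.675
3 True [0.5714 0.1583 0.0649] [-1.3  0.   6.4] 28.575
0 True [0.5859 0.2227 0.0649] [-0.2 -0.1  4.6] 31.025
1 True [0.5313 0.2351 0.0649] [ 0.1 -1.2  5.4] 33.4417
2 True [0.5167 0.1707 0.0649] [-1.6 -0.3  5.3] 35.8917
3 True [0.5713 0.1584 0.0649] [-0.7  0.   4.2] 38.3083
```

```bash
python3 - <<'E'
from press import *
press(0,15,.075)
x,y=O
manip.movep([x-.05,y,.20],q(Y))
im=grab_frame("wrist")
s=manip.sense();u=proj(place([*O,Y,.065]),cam("wrist",s));print(u,s["clock"])
a,b=u.min(0).astype(int)-25;c,d=u.max(0).astype(int)+25
cr=im[max(b,0):d,max(a,0):c];k=min(800/cr.shape[1],600/cr.shape[0])
cv2.imwrite("pics/final.png",cv2.resize(cr,None,fx=k,fy=k,interpolation=cv2.INTER_CUBIC)[:600,:800,::-1])
E
```

```text
0 True [0.5859 0.2227 0.0649] [-0.8 -0.2  5.9] 40.8167
[[204.29538908  93.48638415]
 [209.94632802 183.08234574]
 [328.46824482 183.17927443]
 [331.25119977 113.64506427]] 42.7167
```

View pics/final.png

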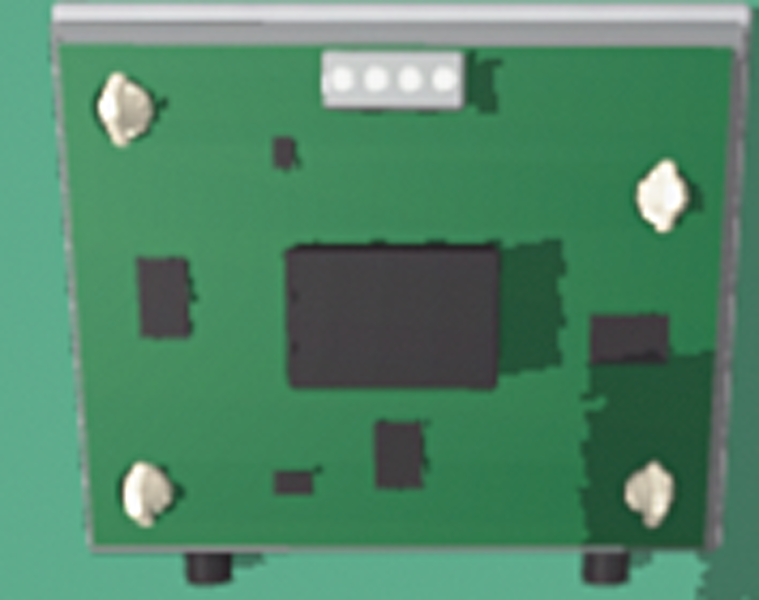

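The view shows all four posts, barbs spread, standing above the board at (125,107), (147,492), (650,492) and (662,195). The board is home and the robot is clear.

```bash
python3 -c "
from plant import *
print(workorder.sign_off())"
```

```text
the job is handed in; nothing more can be done
None
```

The board is on the jig with all four posts through. Its four corners sit level to about 0.1 mm, no press was set above 15 N, and I signed the job off after about 43 s with the robot clear; the sign-off gave no verdict.

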